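Switch off the specimen lamp and push its counterweighted arm up out of the way

ROBOT

A 6-joint arm with a two-finger parallel gripper is mounted at the origin on the work surface. World frame = base frame: x ahead of the robot, y to its left, z up, the work surface at z = 0. Lengths are in mm, angles in degrees, forces in N, time in s.
With the tool pointing down it reaches from about 350 to 850 mm from the base axis. Payload 8.1 kg.
Tool frame: the origin (TCP) lies on the centre line of the jaws, within the pads' length; the fingertips stand 19 mm ahead of it and the grasp point (between the pads) is the TCP; z points along the fingers, y is the line along which they close (so a half turn about z gives the same grasp; the last joint's range is limited). The gripper opens to 85 mm and grips with 20 to 120 N. Pads are 22 mm wide; open, the fingers measure 114 mm over their backs; the gripper's body (76 mm by 85 mm) begins 54 mm behind the grasp point. The pads swing forward as they close: fully open they stand 13 mm farther back than shut.
Start: joints at [-77.659, 7.471, 85.268, -0, 87.261, -4.893], TCP at [177.791, -573.058, 222.992] pointing down, gripper open.
Joint ranges: [-169.43, 169.43], [-51.17, 129.36], [1.28, 143.12], [-76.62, 256.62], [0, 156.53], [-152.29, 152.29]. Speed limits (degrees/s): [136.94, 136.94, 159.86, 180, 180, 180].

INTERFACE

Orientations are given as [roll, pitch, yaw] about the fixed x, y, z axes, in that order (R = Rz(yaw) Ry(pitch) Rx(roll)).
In Python, from bench import r gives the robot as it stands. The module is installed in compiled form; this text tells all that it offers.
- The arm moves only by the tool servo_tool, never from a script. Its arguments are lists of equal length, an entry for each row: "fingers": the finger opening in m, from 0 to 0.0854; "linear": the shift along the tool's x, y, z in m, a list of three; "rotation": the turn, a rotation vector about the tool's x, y, z in degrees, a list of three. A call has 1 to 10 rows; each row is the pose to reach, as a shift and turn from the pose commanded when the call began, along the tool's axes at that moment; what a row does not reach only later rows make up. A row lasts 1/10 s, in which the tool goes at most 50 mm and 8.59 degrees, less where a joint would pass 70% of its speed; a pose out of reach is approached as far as the arm can. A call with a gripper value outside its range is refused whole. The fingers move at their own pace and stop on an object; "force" is the grip in N (left out, the last holds). Time passes only in rows, so rows that repeat a pose let the fingers close. It gives the time, the measured TCP pose, the force, the opening and the grip force at its end, in the units of the state.
- r.sense(): the state, without advancing time (a new reading comes with each control period).
- r.snapshot(name): name is "scene" or "side" or "wrist"; returns a dict with "frame" (384x512x3 uint8, red, green, blue), "fx", "fy", "cx", "cy" (pixels), "k1" (the pictures are not rectified: a ray, as slopes to the right and down, at radius r is drawn at 1 + k1 r^2 times it, then the intrinsics apply), "camera_from_world" (4x4, takes a point from world to camera coordinates). Camera axes: x right, y up, looking along -z (the intrinsics and any distortion apply to the point x, -y, -z); pixel columns grow to the right and rows downward; lengths in mm; the calibration is good to about 2 mm. A picture is of the moment at which its call begins. There is no depth.
- r.hand_in(): hands the job in; it is judged then, once.
The state is a dict: "time": time; "joint_pos": joint angles; "qd": joint speeds; "joint_efforts": joint torques, N m; "tool_pos": TCP position; "tcp_rot": TCP orientation; "ft_force": force on the tool from outside, world axes, zero at the start; "wrist_torque": the same for the moment, N m; "finger_gap": finger opening in mm; "grip_force": force on a finger pad.
Only numpy, scipy, OpenCV 4.12 (cv2) and the standard library are available. Lean on these libraries where they do the work, as an engineer would, in place of code of your own. Each camera call takes 0.05 s, during which the arm holds its last target. There are 200 camera calls.

TASK

The class is done with the specimen lamp: first press the red switch button on its grey supply box fully down to turn the lamp off, then push the counterweighted lamp arm up from below with your fingertips, past its balance point, so that it tips back and stays raised by itself when you move away. Only press and push, grasp nothing; keep off the hot black ribbed top of the lamp head, and leave the dish under the lamp and everything else on the bench where it stands.

Things in the scene. Friction and masses are not known exactly. Their poses are not given: they have to be found in the camera images.
- stand: White lamp stand, fixed; origin on the bench right under the arm's pivot, z up. The lowered arm reaches out along -x of this frame, roughly towards the robot. Base plate 12 mm thick, 130 mm wide, from x = -210 to +60 mm. Two white cheeks, 8 mm thick, x from -45 to +45 mm, 150 mm high, at y = -33 and +33 mm, hold the pivot between them.
- lamp_pivot (a point): The arm's pivot axis (along the stand's y axis), midway between the cheeks, 100 mm above the bench.
- lamp (a joint): Lamp arm angle about its pivot, rad. 0: lowered on its rest, sloping 0.61 rad (35 deg) up from level towards the robot; grows as it rises. Balance point about 0.65 (+-0.1): below it the arm sinks back, beyond it the arm tips back by itself in 1 to 3 s (damped pivot) to its stop at 1.48, 0.52 rad past vertical. Raising it at under 1 rad/s takes less than 3 N at the rim.
- lamp_rim (a point): Front edge of the lamp head's underside, farthest from the pivot (205 mm out along the arm, 14 mm below its centre line): the best place to push up from below. Its frame turns with the arm: -x along the arm away from the pivot, z square to the arm, out of the ribbed top, y along the pivot axis. About 206 mm above the bench when lowered.
- lamp_head (a point): Centre of the lamp head's underside. The head is a white disc 110 mm across, 14 mm thick, pale below; on top a black ribbed heat sink 94 mm across, 14 mm high, not to be touched. Axes as lamp_rim. A red bar 18 mm wide joins it to the pivot; behind the pivot a dark steel counterweight 50 mm across sits between the cheeks.
- supply: Grey supply box of the lamp, fixed to the bench, 130 mm (its x) by 85 mm (its y) by 50 mm high; origin at the centre of its underside. The switch is on its top, 36 mm from the centre towards its +x end, which faces the robot roughly.
- switch (a joint): Travel of the red switch button, m: 0 up, 0.006 fully down. Springs back when let go; fully down takes about 4 N. It counts as pressed beyond 0.0045 for 0.1 s.
- switch_top (a point): Centre of the top face of the red button, 30 mm across, in a black collar 46 mm across; 72 mm above the bench, pressed straight down.
- dish_mid (a point): Centre of a loose specimen dish, 72 mm across and 12 mm high, with a green specimen on it (19 mm in all), standing on the base plate under the lamp head.
- scope_a_mid (a point): A loose red and white toy microscope, 193 mm high, 92 mm across; this point is 80 mm up its axis.
- scope_b_mid (a point): A second, like toy microscope; this point is 80 mm up its axis.
- jar_mid (a point): Centre of a loose glass jar with green cap, 60 mm across, 85 mm high.
- slidebox_mid (a point): Centre of a loose blue slide box, 100 by 80 by 35 mm.
- beaker_mid (a point): Centre of a loose glass beaker, 70 mm across, 90 mm high.
There are look-alikes about, which are no part of the job. Leave any blue or orange look-alike of the supply alone.

How it is judged (in metres and radians):
On the way, in this order (a step that is already met when the one before it is completed fails the run):
1. the red switch is pressed fully down, the arm still lowered (value of joint switch above 0.0045 m and value of joint lamp below 0.3 rad), for 0.1 s.
2. the lamp arm is raised and rests back near its stop (value of joint lamp above 1.38 rad), for 0.2 s.
At the end, for the whole second after the job is handed in: The lamp arm stays raised on its own, at 1.38 rad or more (stop at 1.48) and at rest, the switch has been pressed and has sprung back, the dish is within 20 mm and every other loose thing within 30 mm of where it stood (value of joint lamp above 1.38 rad and velocity of joint lamp between -0.05 and 0.05 rad/s and value of joint switch below 0.002 m and distance of dish_mid from where it was at the start of the episode below 0.02 m and distance of each of scope_a_mid, scope_b_mid, jar_mid, slidebox_mid, beaker_mid from where it was at the start of the episode below 0.03 m); the robot touches nothing.
It fails at once if the specimen dish is knocked, lifted or carried (moved over 20 mm or tipped over 0.3 rad) (distance of dish_mid from where it was at the start of the episode above 0.02 m or angle between dish_mid's own z axis and vertical above 0.3 rad).
It fails at once if a toy microscope, the jar, the slide box or the beaker is knocked, lifted or carried (moved over 30 mm or tipped over 0.3 rad) (distance of any of scope_a_mid, scope_b_mid, jar_mid, slidebox_mid, beaker_mid from where it was at the start of the episode above 0.03 m or angle between any of scope_a_mid, scope_b_mid, jar_mid, slidebox_mid, beaker_mid's own z axis and vertical above 0.3 rad).
It fails at once if the fingers press on the hot black ribbed top of the lamp head (over 1 N) (contact force between the fingers and lamp_c1 above 1 N).
It fails at once if the fingers press on the counterweight instead of pushing the arm up (over 1 N) (contact force between the fingers and lamp_c3 above 1 N).
It also fails if it takes over 54 s, if anything falls off the work surface, if the arm or the gripper's body presses on something with over 40 N, if the wrist force passes 120 N, or if a joint passes its speed limit or range.

## Working session

There is one attempt and no reset: what is moved stays moved. The work goes in short steps, Python scripts to look and compute and a tool call to move; the robot and the scene stay as the last step left them, time stands still between calls to the robot, and variables do not carry over. Pictures are saved under pics/ and viewed, at most 10 in all, crops included, and the job is handed in when it is done.

Besides the shell and the picture viewer there is one more tool, called after "Request:" as name(argument=value, ...), one argument or row to a line, values as JSON. servo_tool: Moves the arm, as the interface text tells. Its arguments: {"type":"object","properties":{"fingers":{"type":"array","items":{"type":"number"}},"linear":{"type":"array","items":{"type":"array","items":{"type":"number"}}},"rotation":{"type":"array","items":{"type":"array","items":{"type":"number"}}},"force":{"type":"number"}},"required":["fingers","linear","rotation"]}

```bash
mkdir -p pics && cat > h.py <<'E'
import numpy as np, cv2
from bench import r
def snap(n,f):
    s=r.snapshot(n); cv2.imwrite(f'pics/{f}.png',cv2.cvtColor(s['frame'],cv2.COLOR_RGB2BGR)); np.save(f'pics/{f}.npy',s,allow_pickle=True); return s
def load(f): return np.load(f'pics/{f}.npy',allow_pickle=True).item()
def ray(s,u,v):
    K=np.array([[s['fx'],0,s['cx']],[0,s['fy'],s['cy']],[0,0,1.]])
    p=cv2.undistortPoints(np.array([[[u,v]]],float),K,np.array([s['k1'],0,0,0.]))[0,0]
    T=s['camera_from_world']; R=T[:3,:3]; o=-R.T@T[:3,3]
    d=R.T@np.array([p[0],-p[1],-1]); return o,d/np.linalg.norm(d)
def plane(s,u,v,z):
    o,d=ray(s,u,v); return o+d*(z-o[2])/d[2]
def proj(s,P):
    T=s['camera_from_world']; c=T[:3,:3]@np.asarray(P,float)+T[:3,3]
    x,y=c[0]/-c[2],-c[1]/-c[2]; k=1+s['k1']*(x*x+y*y)
    return s['fx']*x*k+s['cx'],s['fy']*y*k+s['cy']
E
python3 - <<'E'
from h import *
a=snap('scene','sc0');b=snap('side','si0')
for s in(a,b):
    T=s['camera_from_world'];print((-T[:3,:3].T@T[:3,3]).round(),s['fx'],s['k1'])
s=r.sense();print(s['time'],s['tool_pos'],s['tcp_rot'],s['ft_force'])
E
```

```text
[1228. -557.  926.] 348.325562092866 0.003622638133386385
[ -19. 1019.  862.] 425.61515803898175 -0.1587904783034461
0.1 [ 177.65608752 -572.55731632  222.03187787] [-1.79904536e+02 -6.71947135e-03  1.72334430e+01] [ 0.02703863 -0.3158894  -0.25131745]
```

View pics/sc0.png

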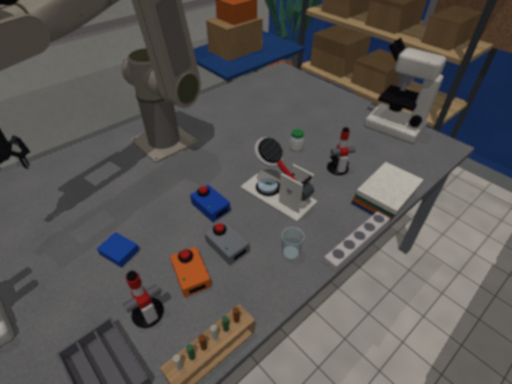

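View pics/si0.png

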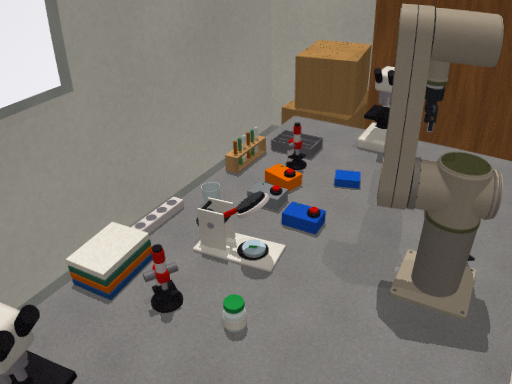

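The scene view has three boxes with red buttons: blue at about (210,200), grey at (228,240) and orange at (190,268). The grey one is the supply, with its button at about (221,229); in the side view it is at about (276,190). The lamp head is at (268,150) in the scene view and (252,203) in the side view. I'll confirm this in one enlarged crop.

```bash
python3 - <<'E'
from h import *
a=cv2.imread('pics/sc0.png')[125:275,165:330]; b=cv2.imread('pics/si0.png')[160:280,180:330]
a=cv2.resize(a,(440,400),interpolation=cv2.INTER_CUBIC); b=cv2.resize(b,(360,288),interpolation=cv2.INTER_CUBIC)
o=np.zeros((400,800,3),np.uint8);o[:,:440]=a;o[:288,440:]=b;cv2.imwrite('pics/crop1.png',o)
for f in('sc0','si0'):
    s=load(f); h=cv2.cvtColor(s['frame'],cv2.COLOR_RGB2HSV)
    m=(((h[...,0]<5)|(h[...,0]>172))&(h[...,1]>150)&(h[...,2]>60)).astype(np.uint8)
    n,l,st,c=cv2.connectedComponentsWithStats(m)
    for i in range(1,n):
        if st[i,4]>15: print(f,st[i],c[i].round(1),plane(s,*c[i],70).round())
E
```

```text
sc0 [341 131   8   9  47] [344.4 135.1] [567. 555.  70.]
sc0 [340 148   9   8  55] [343.8 151.1] [635. 463.  70.]
sc0 [277 160  16  17  80] [283.9 168.2] [549. 207.  70.]
sc0 [199 187   9   6  43] [202.7 189.6] [439. -93.  70.]
sc0 [214 224  10   8  61] [219.  227.4] [ 616. -157.   70.]
sc0 [179 250  11   9  76] [184.5 253.9] [ 629. -297.   70.]
sc0 [127 275  13  14 100] [134.2 282.7] [ 618. -456.   70.]
sc0 [135 291  16  17 152] [143.1 299.6] [ 680. -463.   70.]
si0 [294 126   7   8  55] [297.  129.6] [ 777. -672.   70.]
si0 [289 138  13  11  67] [295.9 143.5] [ 713. -529.   70.]
si0 [286 168   8   6  38] [289.7 170.7] [ 624. -291.   70.]
si0 [272 185   8   7  38] [275.5 188. ] [ 610. -150.   70.]
si0 [223 207  14  11  78] [229.8 212.2] [668.  62.  70.]
si0 [309 207  10   7  53] [313.4 210. ] [431. -84.  70.]
si0 [152 248  13  16 138] [158.2 256.7] [722. 357.  70.]
si0 [155 270  15  14 129] [162.7 276.8] [654. 416.  70.]
```

View pics/crop1.png

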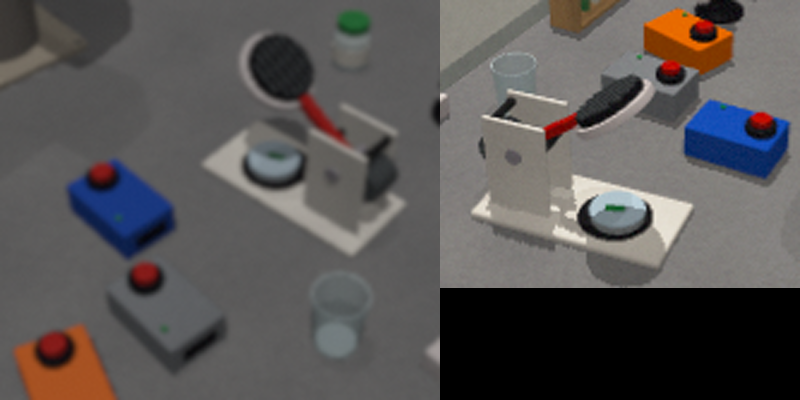

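The crop confirms that the grey box between the blue and orange ones is the supply, and its button triangulates to about (613,-153). The lamp stand is the white base with its head towards the robot. Next I'll get the stand pose from the base-plate corners.

```bash
python3 - <<'E'
from h import *
a=load('sc0');b=load('si0')
for n,u,v in[('L',241.1,185.7),('F',297,219.5),('R',316.5,201)]: print('sc',n,plane(a,u,v,12).round())
for n,u,v in[('near',270.8,270.4),('right',285.4,246.2),('left',193.3,249.6)]: print('si',n,plane(b,u,v,12).round())
def tri(p,q):
    o1,d1=ray(a,*p);o2,d2=ray(b,*q);t=np.linalg.lstsq(np.c_[d1,-d2],o2-o1,rcond=None)[0]
    return ((o1+d1*t[0]+o2+d2*t[1])/2).round(),np.linalg.norm(o1+d1*t[0]-o2-d2*t[1]).round(1)
print('btn',tri((219,227.4),(275.5,188)))
print('head',tri((165+280/2.667,125+68/2.667),(180+170/2.4,160+103/2.4)))
# objects roughly
print('dish',plane(a,165+275/2.667,125+163/2.667,20),plane(b,180+175/2.4,160+213/2.4,20))
print('jar',plane(a,297,131,85),plane(b,234,303,85),'beaker',plane(a,291,254,0),plane(b,211,188,90))
E
```

```text
sc L [466.  61.  12.]
sc F [728.  95.  12.]
sc R [714. 215.  12.]
si near [442. 189.  12.]
si right [457.  66.  12.]
si left [702. 225.  12.]
btn (array([ 613., -156.,   66.]), np.float64(0.7))
head (array([541., 134., 187.]), np.float64(3.1))
dish [543.33961074 131.04468261  20.        ] [534.87887902 136.09474032  20.        ]
jar [425.92521429 409.11690428  85.        ] [422.87021988 410.31847568  85.        ] beaker [810.35949362 -20.00141034   0.        ] [795.06699116  -9.89953019  90.        ]
```

Request:
servo_tool(
  fingers=[0, 0, 0, 0, 0, 0, 0, 0, 0, 0],
  linear=[
    [0.539, -0.269, 0],
    [0.539, -0.269, 0],
    [0.539, -0.269, 0],
    [0.539, -0.269, 0],
    [0.539, -0.269, 0],
    [0.539, -0.269, 0],
    [0.539, -0.269, 0],
    [0.539, -0.269, 0],
    [0.539, -0.269, 0],
    [0.539, -0.269, 0],
  ],
  rotation=[
    [0, 0, 0],
    [0, 0, 0],
    [0, 0, 0],
    [0, 0, 0],
    [0, 0, 0],
    [0, 0, 0],
    [0, 0, 0],
    [0, 0, 0],
    [0, 0, 0],
    [0, 0, 0],
  ],
)

```text
time: 1.1
tool_pos: [539.9, -225.4, 222.6]
tcp_rot: [-180.0, 0.0, 17.2]
ft_force: [-1.0, -1.2, 0.9]
finger_gap: 0.1
grip_force: 0.0
```

Request:
servo_tool(
  fingers=[0, 0, 0, 0, 0, 0],
  linear=[
    [0.04, -0.02, 0],
    [0.091, -0.044, 0.02],
    [0.091, -0.044, 0.06],
    [0.091, -0.044, 0.1],
    [0.091, -0.044, 0.1],
    [0.091, -0.044, 0.1],
  ],
  rotation=[
    [0, 0, 0],
    [0, 0, 0],
    [0, 0, 0],
    [0, 0, 0],
    [0, 0, 0],
    [0, 0, 0],
  ],
)

```text
time: 1.7
tool_pos: [611.9, -158.1, 122.4]
tcp_rot: [-179.9, 0.1, 17.2]
ft_force: [0.5, 0.0, 1.3]
finger_gap: 0.1
grip_force: 0.0
```

```bash
python3 - <<'E'
from h import *
w=snap('wrist','w1'); s=r.sense(); print(s['tool_pos'],s['joint_pos'])
T=w['camera_from_world'];print((-T[:3,:3].T@T[:3,3]).round())
h=cv2.cvtColor(w['frame'],cv2.COLOR_RGB2HSV)
m=(((h[...,0]<5)|(h[...,0]>172))&(h[...,1]>150)&(h[...,2]>60)).astype(np.uint8)
n,l,st,c=cv2.connectedComponentsWithStats(m)
for i in range(1,n):
    if st[i,4]>80: print(st[i],c[i].round(1),plane(w,*c[i],72).round(1))
E
```

```text
[ 613.31949867 -158.82744323  124.77996567] [-1.91524201e+01  1.60955005e+01  8.58546121e+01 -2.65935705e-03
  7.79732181e+01  5.36409024e+01]
[ 692. -133.  273.]
[ 232  185   42   42 1388] [252.7 205.2] [ 613.6 -153.7   72. ]
[ 410  219   43   39 1245] [430.5 237.7] [ 628.  -290.5   72. ]
```

View pics/w1.png

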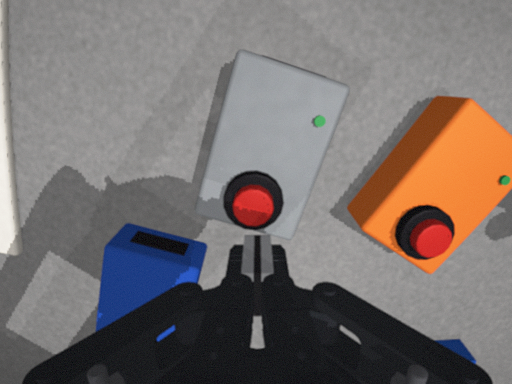

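The wrist view shows the grey box with its button at (253,205), just ahead of the closed fingertips at about (257,240). The button is at world (613.6,-153.7), so the fingers are about 4 mm off.

Request:
servo_tool(
  fingers=[0, 0, 0, 0, 0, 0, 0, 0, 0],
  linear=[
    [0.002, -0.004, 0.01],
    [0.002, -0.004, 0.022],
    [0.002, -0.004, 0.028],
    [0.002, -0.004, 0.031],
    [0.002, -0.004, 0.033],
    [0.002, -0.004, 0.035],
    [0.002, -0.004, 0.0365],
    [0.002, -0.004, 0.0375],
    [0.002, -0.004, 0.0375],
  ],
  rotation=[
    [0, 0, 0],
    [0, 0, 0],
    [0, 0, 0],
    [0, 0, 0],
    [0, 0, 0],
    [0, 0, 0],
    [0, 0, 0],
    [0, 0, 0],
    [0, 0, 0],
  ],
)

```text
time: 2.65
tool_pos: [613.5, -153.9, 85.5]
tcp_rot: [180.0, -0.0, 17.2]
ft_force: [-0.4, 0.2, 0.0]
finger_gap: 0.0
grip_force: 0.0
```

Request:
servo_tool(
  fingers=[0, 0, 0, 0],
  linear=[
    [0, 0, 0.002],
    [0, 0, 0.003],
    [0, 0, 0.004],
    [0, 0, 0.004],
  ],
  rotation=[
    [0, 0, 0],
    [0, 0, 0],
    [0, 0, 0],
    [0, 0, 0],
  ],
)

```text
time: 3.05
tool_pos: [613.4, -153.8, 81.3]
tcp_rot: [-180.0, 0.0, 17.2]
ft_force: [-0.0, -0.3, 0.2]
finger_gap: -0.3
grip_force: 0.0
```

Request:
servo_tool(
  fingers=[0, 0, 0, 0, 0],
  linear=[
    [0, 0, 0.002],
    [0, 0, 0.003],
    [0, 0, 0.004],
    [0, 0, 0.005],
    [0, 0, 0.005],
  ],
  rotation=[
    [0, 0, 0],
    [0, 0, 0],
    [0, 0, 0],
    [0, 0, 0],
    [0, 0, 0],
  ],
)

```text
time: 3.55
tool_pos: [613.4, -153.8, 76.3]
tcp_rot: [-180.0, 0.0, 17.2]
ft_force: [-0.2, -0.4, -0.1]
finger_gap: 0.3
grip_force: 0.0
```

```bash
python3 - <<'E'
from h import *
w=snap('wrist','w2');b=snap('side','si2');a=snap('scene','sc2');s=r.sense(); print(s['tool_pos'],s['ft_force'])
g=lambda i,x0,x1,y0,y1,wd,ht:cv2.resize(cv2.cvtColor(i['frame'],cv2.COLOR_RGB2BGR)[y0:y1,x0:x1],(wd,ht),interpolation=cv2.INTER_CUBIC)
o=np.hstack([g(w,180,330,140,340,300,400),g(b,245,305,150,230,250,400),g(a,190,250,180,260,250,400)])
cv2.imwrite('pics/crop2.png',o)
E
```

```text
[ 613.56600991 -153.8623176    76.5485069 ] [-0.03043278  0.14728333 -0.10566928]
```

View pics/crop2.png

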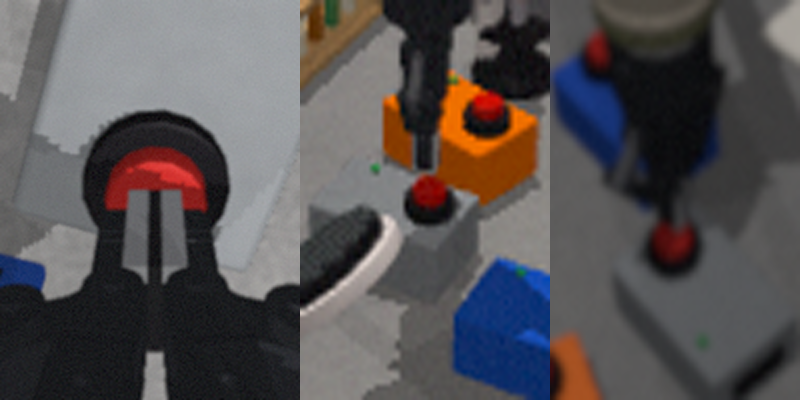

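```bash
python3 - <<'E'
from h import *
a=load('sc2');b=load('si2');w=load('w2')
def tri(a,p,b,q):
    o1,d1=ray(a,*p);o2,d2=ray(b,*q);t=np.linalg.lstsq(np.c_[d1,-d2],o2-o1,rcond=None)[0]
    return ((o1+d1*t[0]+o2+d2*t[1])/2).round(),np.linalg.norm(o1+d1*t[0]-o2-d2*t[1]).round(1)
tipw=(180+155/2,140+190/2)
print(tri(w,tipw,b,(275,183.6)), tri(w,tipw,a,(218.8,225)))
for z in(57,66,72,80,90):
    P=(613.5,-153.9,z);print(z,[np.round(proj(s,P),1) for s in(w,b,a)])
E
```

```text
(array([ 618., -154.,   82.]), np.float64(7.9)) (array([ 615., -153.,   74.]), np.float64(5.7))
57 [array([258.1, 228.4]), array([275.1, 190.3]), array([219.5, 228.9])]
66 [array([258.1, 235.2]), array([275.1, 188.2]), array([219.3, 227.1])]
72 [array([258.1, 240. ]), array([275.1, 186.8]), array([219.2, 225.9])]
80 [array([258.1, 247. ]), array([275.1, 184.9]), array([219.1, 224.3])]
90 [array([258.2, 256.7]), array([275.2, 182.5]), array([218.8, 222.2])]
```

The tip is still just above the button (tip z about 72–80), with no contact force, so I'll keep lowering.

Request:
servo_tool(
  fingers=[0, 0, 0, 0, 0],
  linear=[
    [0, 0, 0.002],
    [0, 0, 0.004],
    [0, 0, 0.005],
    [0, 0, 0.006],
    [0, 0, 0.006],
  ],
  rotation=[
    [0, 0, 0],
    [0, 0, 0],
    [0, 0, 0],
    [0, 0, 0],
    [0, 0, 0],
  ],
)

```text
time: 4.2
tool_pos: [613.4, -153.8, 70.2]
tcp_rot: [-180.0, 0.0, 17.2]
ft_force: [-0.4, 0.7, 0.3]
finger_gap: 0.2
grip_force: 0.0
```

Request:
servo_tool(
  fingers=[0, 0, 0, 0],
  linear=[
    [0, 0, 0.002],
    [0, 0, 0.003],
    [0, 0, 0.004],
    [0, 0, 0.004],
  ],
  rotation=[
    [0, 0, 0],
    [0, 0, 0],
    [0, 0, 0],
    [0, 0, 0],
  ],
)

```text
time: 4.6
tool_pos: [613.4, -153.8, 66.2]
tcp_rot: [-180.0, 0.0, 17.2]
ft_force: [0.7, 0.8, -0.3]
finger_gap: -0.2
grip_force: 0.0
```

```bash
python3 - <<'E'
from h import *
w=snap('wrist','w3');b=snap('side','si3');a=snap('scene','sc3');s=r.sense(); print(s['tool_pos'],s['ft_force'],s['joint_efforts'])
g=lambda i,x0,x1,y0,y1,wd,ht:cv2.resize(cv2.cvtColor(i['frame'],cv2.COLOR_RGB2BGR)[y0:y1,x0:x1],(wd,ht),interpolation=cv2.INTER_CUBIC)
o=np.hstack([g(w,180,330,140,340,300,400),g(b,245,305,150,230,250,400),g(a,190,250,180,260,250,400)])
cv2.imwrite('pics/crop3.png',o)
E
```

```text
[ 613.58547702 -153.88105081   66.5456103 ] [ 0.51019218 -0.68857353  0.22180364] [-3.07062271e-05 -6.36006689e+01 -4.62349999e+01 -6.37687390e-05
  3.82497587e-03  2.85895510e-05]
```

View pics/crop3.png

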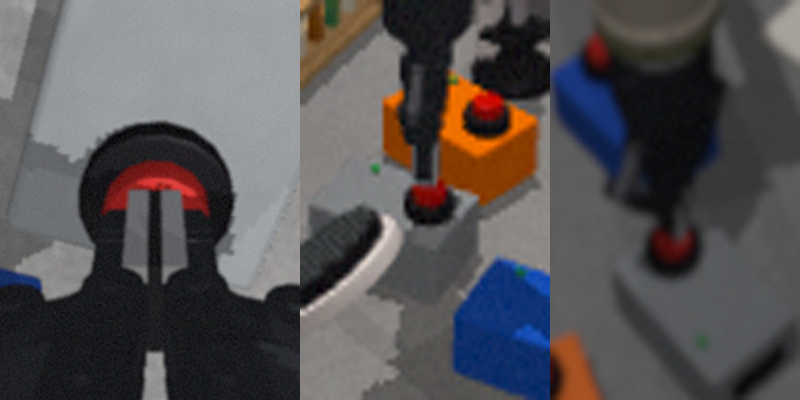

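The fingertips are now right at the button, with a contact shadow at about (163,185) in the crop. I'll keep pressing in small steps.

Request:
servo_tool(
  fingers=[0, 0, 0],
  linear=[
    [0, 0, 0.001],
    [0, 0, 0.002],
    [0, 0, 0.002],
  ],
  rotation=[
    [0, 0, 0],
    [0, 0, 0],
    [0, 0, 0],
  ],
)

```text
time: 5.05
tool_pos: [613.4, -153.8, 64.2]
tcp_rot: [-180.0, 0.0, 17.2]
ft_force: [0.6, -0.1, -0.6]
finger_gap: 0.2
grip_force: 0.0
```

Request:
servo_tool(
  fingers=[0, 0, 0],
  linear=[
    [0, 0, 0.001],
    [0, 0, 0.002],
    [0, 0, 0.002],
  ],
  rotation=[
    [0, 0, 0],
    [0, 0, 0],
    [0, 0, 0],
  ],
)

```text
time: 5.35
tool_pos: [613.6, -153.9, 62.5]
tcp_rot: [180.0, -0.0, 17.2]
ft_force: [-0.8, 1.2, 2.1]
finger_gap: -0.2
grip_force: 0.8
```

Request:
servo_tool(
  fingers=[0, 0, 0],
  linear=[
    [0, 0, 0.001],
    [0, 0, 0.002],
    [0, 0, 0.002],
  ],
  rotation=[
    [0, 0, 0],
    [0, 0, 0],
    [0, 0, 0],
  ],
)

```text
time: 5.65
tool_pos: [613.6, -153.9, 60.6]
tcp_rot: [180.0, -0.0, 17.2]
ft_force: [-0.7, 0.0, 3.4]
finger_gap: 0.1
grip_force: 1.3
```

Request:
servo_tool(
  fingers=[0, 0, 0],
  linear=[
    [0, 0, 0.001],
    [0, 0, 0.002],
    [0, 0, 0.002],
  ],
  rotation=[
    [0, 0, 0],
    [0, 0, 0],
    [0, 0, 0],
  ],
)

```text
time: 5.95
tool_pos: [613.7, -153.9, 58.6]
tcp_rot: [180.0, -0.0, 17.2]
ft_force: [-0.2, 0.5, 3.8]
finger_gap: -0.2
grip_force: 1.7
```

Request:
servo_tool(
  fingers=[0, 0, 0],
  linear=[
    [0, 0, 0.001],
    [0, 0, 0.0015],
    [0, 0, 0.0015],
  ],
  rotation=[
    [0, 0, 0],
    [0, 0, 0],
    [0, 0, 0],
  ],
)

```text
time: 6.25
tool_pos: [613.7, -153.9, 57.7]
tcp_rot: [180.0, -0.0, 17.2]
ft_force: [-3.1, 0.3, 6.9]
finger_gap: 0.2
grip_force: 4.0
```

Request:
servo_tool(
  fingers=[0, 0, 0, 0, 0, 0, 0],
  linear=[
    [0, 0, 0],
    [0, 0, -0.05],
    [0, 0, -0.1],
    [0, 0, -0.15],
    [0, 0, -0.2],
    [0, 0, -0.25],
    [0, 0, -0.25],
  ],
  rotation=[
    [0, 0, 0],
    [0, 0, 0],
    [0, 0, 0],
    [0, 0, 0],
    [0, 0, 0],
    [0, 0, 0],
    [0, 0, 0],
  ],
)

```text
time: 6.95
tool_pos: [616.5, -154.8, 316.9]
tcp_rot: [179.5, -0.7, 17.2]
ft_force: [0.6, 0.6, 1.2]
finger_gap: 0.3
grip_force: 0.0
```

Request:
servo_tool(
  fingers=[0, 0, 0, 0, 0, 0, 0, 0, 0, 0],
  linear=[
    [-0.013, -0.02, 0],
    [-0.026, -0.04, 0],
    [-0.039, -0.06, 0],
    [-0.052, -0.08, 0],
    [-0.065, -0.1, 0],
    [-0.078, -0.12, 0],
    [-0.091, -0.14, 0],
    [-0.104, -0.16, 0],
    [-0.117, -0.18, 0],
    [-0.13, -0.2, 0],
  ],
  rotation=[
    [5.4, 5.8, 0],
    [10.8, 11.7, 0],
    [16.2, 17.5, 0],
    [21.6, 23.4, 0],
    [27, 29.2, 0],
    [32.4, 35, 0],
    [37.8, 40.9, 0],
    [43.2, 46.7, 0],
    [48.6, 52.5, 0],
    [54, 58.4, 0],
  ],
)

```text
time: 7.95
tool_pos: [429.6, -1.4, 307.2]
tcp_rot: [-104.9, -46.4, -19.3]
ft_force: [0.3, -0.2, -0.8]
finger_gap: -0.5
grip_force: 0.0
```

```bash
python3 - <<'E'
from h import *
from scipy.spatial.transform import Rotation as R
s=r.sense();print(s['time'],s['tool_pos'].round(1) if hasattr(s['tool_pos'],'round') else s['tool_pos'],s['tcp_rot'],np.round(s['joint_pos'],1))
print(R.from_euler('xyz',s['tcp_rot'],degrees=True).as_matrix().round(3))
E
```

```text
7.95 [429.6  -1.4 307.2] [-104.85103862  -46.35728096  -19.32714467] [-59.8 -10.1 127.4  66.1 110.5   8.3]
[[ 0.651  0.575  0.495]
 [-0.228 -0.473  0.851]
 [ 0.724 -0.667 -0.177]]
```

Request:
servo_tool(
  fingers=[0, 0, 0, 0, 0, 0],
  linear=[
    [-0.02, 0.015, 0.022],
    [-0.04, 0.03, 0.045],
    [-0.06, 0.045, 0.067],
    [-0.08, 0.06, 0.09],
    [-0.099, 0.074, 0.112],
    [-0.099, 0.074, 0.112],
  ],
  rotation=[
    [2.3, 2.5, 0],
    [4.6, 5, 0],
    [6.9, 7.5, 0],
    [9.2, 10, 0],
    [11.5, 12.5, 0],
    [11.5, 12.5, 0],
  ],
)

```text
time: 8.55
tool_pos: [459.6, 86.2, 159.3]
tcp_rot: [-80.2, -45.6, -37.1]
ft_force: [-0.9, 1.1, 0.0]
finger_gap: -0.4
grip_force: 0.0
```

```bash
python3 - <<'E'
from h import *
from scipy.spatial.transform import Rotation as R
s=r.sense();print(s['time'],np.round(s['tool_pos'],1),np.round(s['joint_pos'],1),s['ft_force'])
print(R.from_euler('xyz',s['tcp_rot'],degrees=True).as_matrix().round(3))
b=snap('side','si4');a=snap('scene','sc4')
g=lambda i,x0,x1,y0,y1,wd,ht:cv2.resize(cv2.cvtColor(i['frame'],cv2.COLOR_RGB2BGR)[y0:y1,x0:x1],(wd,ht),interpolation=cv2.INTER_CUBIC)
cv2.imwrite('pics/crop4.png',np.hstack([g(a,190,330,100,240,400,400),g(b,180,320,140,280,400,400)]))
E
```

```text
8.55 [459.6  86.2 159.3] [-48.7  28.7 126.1  75.9 104.  -21.4] [-0.92546068  1.05547154  0.04065044]
[[ 0.558  0.664  0.497]
 [-0.422 -0.289  0.859]
 [ 0.714 -0.69   0.119]]
```

View pics/crop4.png

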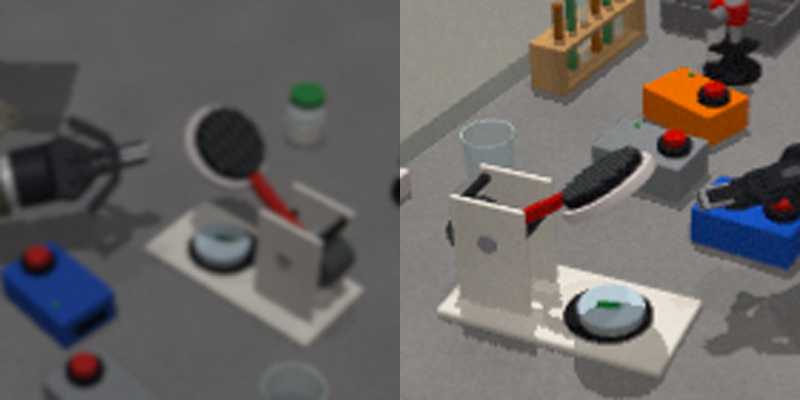

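The gripper is clear of the lamp, with its fingertip at crop (148,150) in the scene view and (702,200) in the side view. The lamp is still lowered. I'll triangulate the tip and the rim.

```bash
python3 - <<'E'
from h import *
a=load('sc4');b=load('si4')
def tri(p,q):
    o1,d1=ray(a,*p);o2,d2=ray(b,*q);t=np.linalg.lstsq(np.c_[d1,-d2],o2-o1,rcond=None)[0]
    return ((o1+d1*t[0]+o2+d2*t[1])/2).round(),np.linalg.norm(o1+d1*t[0]-o2-d2*t[1]).round(1)
print('tip',tri((242,152.5),(285.4,210)))
for P in((484,129,206),(460,86,159)):
    print(P,[( (u-x)*k+o,(v-y)*k) for (u,v),x,y,k,o in((proj(a,P),190,100,1/.35,0),(proj(b,P),180,140,1/.35,400))])
E
```

```text
tip (array([455.,  78., 157.]), np.float64(2.6))
(484, 129, 206) [(np.float64(193.3422961449732), np.float64(112.19019566421991)), (np.float64(651.2681411657977), np.float64(176.66752123784616))]
(460, 86, 159) [(np.float64(154.9091630639546), np.float64(147.94754565384406)), (np.float64(692.0629050330209), np.float64(201.27307575769441))]
```

```bash
python3 - <<'E'
from h import *
from scipy.spatial.transform import Rotation as R
M=R.from_euler('xyz',r.sense()['tcp_rot'],degrees=True).as_matrix()
for n,d in dict(A=(37,31,-3),B=(37,31,23),t10=(54,33,53),t20=(75,36,77),t30=(100,39,97),t40=(129,43,113),t47=(150,45,121),t52=(166,47,125)).items(): print(n,(M.T@d).round())
E
```

```text
A [ 5. 18. 45.]
B [24.  0. 48.]
t10 [54. -9. 61.]
t20 [ 82. -13.  77.]
t30 [109. -10.  94.]
t40 [135.  -3. 114.]
t47 [152.   5. 127.]
t52 [162.  13. 137.]
```

Request:
servo_tool(
  fingers=[0, 0, 0, 0, 0, 0, 0, 0, 0, 0],
  linear=[
    [0.002, 0.009, 0.022],
    [0.005, 0.018, 0.045],
    [0.005, 0.018, 0.045],
    [0.011, 0.012, 0.046],
    [0.018, 0.006, 0.047],
    [0.024, 0, 0.048],
    [0.032, -0.002, 0.051],
    [0.039, -0.005, 0.054],
    [0.047, -0.007, 0.058],
    [0.054, -0.009, 0.061],
  ],
  rotation=[
    [0, 0, 0],
    [0, 0, 0],
    [0, 0, 0],
    [0, 0, 0],
    [0, 0, 0],
    [0, 0, 0],
    [0, 0, 0],
    [0, 0, 0],
    [0, 0, 0],
    [0, 0, 0],
  ],
)

```text
time: 9.65
tool_pos: [517.1, 114.0, 218.9]
tcp_rot: [-80.4, -46.9, -37.1]
ft_force: [-0.2, 0.3, -1.0]
finger_gap: 0.5
grip_force: 0.3
```

```bash
python3 - <<'E'
from h import *
s=r.sense();print(s['time'],np.round(s['tool_pos'],1),np.round(s['joint_pos'],1),s['ft_force'])
b=snap('side','si5');a=snap('scene','sc5')
g=lambda i,x0,x1,y0,y1,wd,ht:cv2.resize(cv2.cvtColor(i['frame'],cv2.COLOR_RGB2BGR)[y0:y1,x0:x1],(wd,ht),interpolation=cv2.INTER_CUBIC)
cv2.imwrite('pics/crop5.png',np.hstack([g(a,190,330,100,240,400,400),g(b,180,320,140,280,400,400)]))
E
```

```text
9.65 [517.1 114.  218.9] [-39.5  19.4 125.9  86.  100.7 -12.3] [-0.16976527  0.31958675 -1.04645598]
```

View pics/crop5.png

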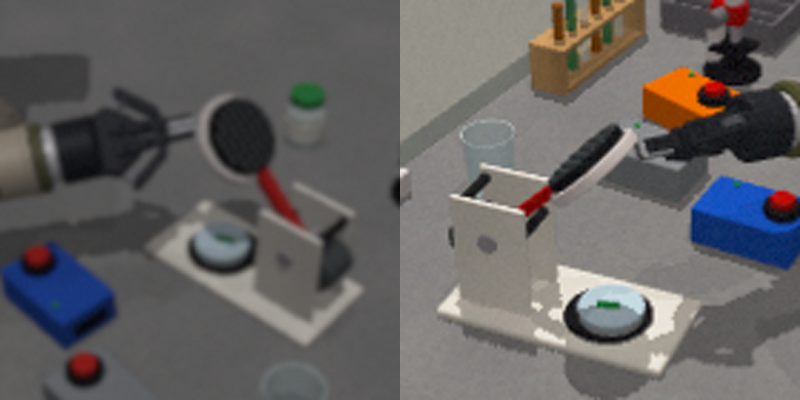

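The arm is rising, with the fingertip under the rim at crop (195,130) in the scene view and (640,150) in the side view. I'll carry on along the arc.

Request:
servo_tool(
  fingers=[0, 0, 0, 0, 0, 0, 0, 0, 0, 0],
  linear=[
    [0.01, 0, 0.006],
    [0.02, 0.001, 0.013],
    [0.03, 0.003, 0.02],
    [0.039, 0.004, 0.026],
    [0.048, 0.005, 0.032],
    [0.057, 0.006, 0.037],
    [0.066, 0.008, 0.044],
    [0.075, 0.01, 0.051],
    [0.083, 0.013, 0.057],
    [0.092, 0.017, 0.064],
  ],
  rotation=[
    [0, 0, 0],
    [0, 0, 0],
    [0, 0, 0],
    [0, 0, 0],
    [0, 0, 0],
    [0, 0, 0],
    [0, 0, 0],
    [0, 0, 0],
    [0, 0, 0],
    [0, 0, 0],
  ],
)

```text
time: 10.75
tool_pos: [610.9, 126.2, 281.4]
tcp_rot: [-80.4, -46.8, -37.1]
ft_force: [-0.4, -0.1, 0.4]
finger_gap: 0.1
grip_force: 0.1
```

Request:
servo_tool(
  fingers=[0, 0, 0, 0, 0],
  linear=[
    [0.006, 0.003, 0.005],
    [0.012, 0.008, 0.01],
    [0.018, 0.013, 0.015],
    [0.022, 0.018, 0.02],
    [0.022, 0.018, 0.02],
  ],
  rotation=[
    [0, 0, 0],
    [0, 0, 0],
    [0, 0, 0],
    [0, 0, 0],
    [0, 0, 0],
  ],
)

```text
time: 11.25
tool_pos: [645.1, 128.8, 287.3]
tcp_rot: [-80.4, -46.9, -37.1]
ft_force: [-0.5, -0.5, -0.3]
finger_gap: 0.2
grip_force: 0.0
```

```bash
python3 - <<'E'
from h import *
s=r.sense();print(s['time'],np.round(s['tool_pos'],1),np.round(s['joint_pos'],1),s['ft_force'])
b=snap('side','si6');a=snap('scene','sc6')
g=lambda i,x0,x1,y0,y1,wd,ht:cv2.resize(cv2.cvtColor(i['frame'],cv2.COLOR_RGB2BGR)[y0:y1,x0:x1],(wd,ht),interpolation=cv2.INTER_CUBIC)
cv2.imwrite('pics/crop6.png',np.hstack([g(a,190,330,100,240,400,400),g(b,180,320,140,280,400,400)]))
E
```

```text
11.25 [645.1 128.8 287.3] [-28.6  20.4 112.1  95.8  93.3   0.3] [-0.47068204 -0.46926428 -0.32447949]
```

View pics/crop6.png

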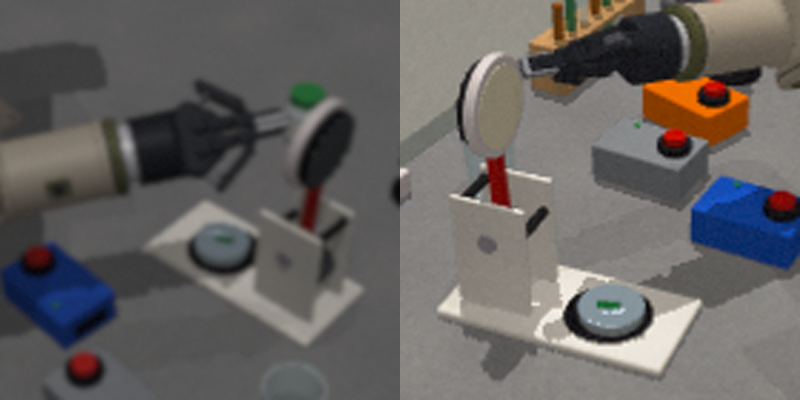

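The head is nearly vertical, with its pale underside showing at (495,105) in the side crop. That is past balance. I'll hold briefly, then back off along the tool axis.

Request:
servo_tool(
  fingers=[0, 0, 0, 0, 0, 0, 0, 0, 0, 0],
  linear=[
    [0, 0, 0],
    [0, 0, 0],
    [0, 0, 0],
    [0, 0, 0],
    [0, 0, 0],
    [0, 0, -0.02],
    [0, 0, -0.05],
    [0, 0, -0.09],
    [0, 0, -0.13],
    [0, 0, -0.13],
  ],
  rotation=[
    [0, 0, 0],
    [0, 0, 0],
    [0, 0, 0],
    [0, 0, 0],
    [0, 0, 0],
    [0, 0, 0],
    [0, 0, 0],
    [0, 0, 0],
    [0, 0, 0],
    [0, 0, 0],
  ],
)

```text
time: 12.35
tool_pos: [579.0, 13.2, 272.4]
tcp_rot: [-80.4, -46.9, -37.3]
ft_force: [0.6, 0.6, 0.1]
finger_gap: -0.1
grip_force: 0.0
```

Request:
servo_tool(
  fingers=[0, 0, 0, 0, 0, 0, 0, 0, 0, 0],
  linear=[
    [0, 0, 0],
    [0, 0, 0],
    [0, 0, 0],
    [0, 0, 0],
    [0, 0, 0],
    [0, 0, 0],
    [0, 0, 0],
    [0, 0, 0],
    [0, 0, 0],
    [0, 0, 0],
  ],
  rotation=[
    [0, 0, 0],
    [0, 0, 0],
    [0, 0, 0],
    [0, 0, 0],
    [0, 0, 0],
    [0, 0, 0],
    [0, 0, 0],
    [0, 0, 0],
    [0, 0, 0],
    [0, 0, 0],
  ],
)

```text
time: 13.35
tool_pos: [579.6, 16.9, 272.5]
tcp_rot: [-80.4, -46.8, -37.1]
ft_force: [0.2, 0.7, -0.2]
finger_gap: 0.1
grip_force: 0.0
```

Request:
servo_tool(
  fingers=[0, 0, 0, 0, 0, 0, 0, 0, 0, 0],
  linear=[
    [0, 0, 0],
    [0, 0, 0],
    [0, 0, 0],
    [0, 0, 0],
    [0, 0, 0],
    [0, 0, 0],
    [0, 0, 0],
    [0, 0, 0],
    [0, 0, 0],
    [0, 0, 0],
  ],
  rotation=[
    [0, 0, 0],
    [0, 0, 0],
    [0, 0, 0],
    [0, 0, 0],
    [0, 0, 0],
    [0, 0, 0],
    [0, 0, 0],
    [0, 0, 0],
    [0, 0, 0],
    [0, 0, 0],
  ],
)

```text
time: 14.35
tool_pos: [579.6, 17.0, 272.5]
tcp_rot: [-80.4, -46.8, -37.1]
ft_force: [0.3, 0.4, -0.0]
finger_gap: 0.1
grip_force: 0.0
```

```bash
python3 - <<'E'
from h import *
b=snap('side','si7')
for _ in range(6): c=snap('side','si8')
d=cv2.absdiff(b['frame'],c['frame'])[140:280,180:260];print((d.max(2)>40).sum(),r.sense()['time'])
a=snap('scene','sc7')
g=lambda i,x0,x1,y0,y1,wd,ht:cv2.resize(cv2.cvtColor(i['frame'],cv2.COLOR_RGB2BGR)[y0:y1,x0:x1],(wd,ht),interpolation=cv2.INTER_CUBIC)
cv2.imwrite('pics/crop7.png',np.hstack([g(a,190,330,100,240,400,400),g(c,180,320,140,280,400,400)]))
E
```

```text
0 14.7
```

View pics/crop7.png

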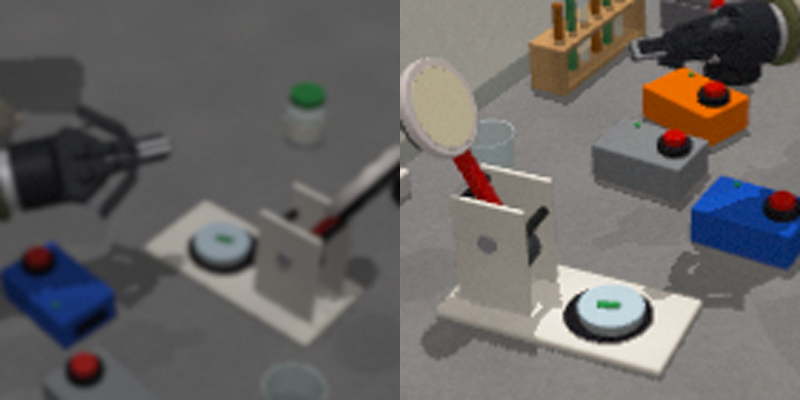

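The lamp is tipped back on its stop and at rest, with its head at crop (438,105) in the side view. The dish hasn't moved, the button has sprung back up, and the gripper is clear. I'm handing in.

```bash
python3 -c "
from bench import r
print(r.hand_in())"
```

```text
the job is handed in; nothing more can be done
None
```

The job is handed in at about 15 s: I pressed the red switch on the grey box until it bottomed out (about 7 N) and it sprang back, then pushed the lamp arm past balance; the last pictures show it at rest tipped back, the dish unmoved and the gripper clear, but the hand-in returned no verdict.

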